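# Stir the grinding beads loose and snap the jar shut

### The arm

A 7-joint arm with a two-finger parallel gripper is mounted at the origin on the work surface. World frame = base frame: x ahead of the robot, y to its left, z up, the work surface at z = 0. Lengths are in m, angles in rad, forces in N, time in s.
With the tool pointing down it reaches from about 0.4 to 0.9 m from the base axis. Payload 5.6 kg.
Tool frame: the origin (TCP) lies at the very end of the fingers, on their centre line; the grasp point (between the pads) lies 19 mm behind it (grip_depth is the distance from the TCP to the grasp point, in m); z points along the fingers, y is the direction in which the jaws open and shut (so a half turn about z gives the same grasp; the last joint's range is limited). The gripper opens to 92 mm and grips with 3 to 60 N. Pads are 20 mm wide; open, the fingers measure 128 mm over their backs; the gripper's body (75 mm by 189 mm) begins 69 mm behind the grasp point.
Start: joints at [1.241, 0.468, -0.012, 1.603, 0.006, 1.071, -0.056], TCP at [0.184, -0.623, 0.215] pointing down, gripper open.
Joint ranges: [-2.53, 2.53], [-0.31, 2.02], [-1.57, 1.55], [0.28, 2.44], [-1.29, 4.43], [0.15, 1.84], [-2.92, 2.92]. Speed limits (rad/s): [2.57, 2.57, 3.14, 3.14, 3.14, 3.14, 3.14].

### API

Orientations are given as a unit quaternion [x, y, z, w].
In Python, from station import * gives the robot as it stands.
- The arm moves only by the shell command python3 -m pendant 'ROWS'. ROWS is JSON, a list of rows, each a list of 3 entries, a list of its own where there are three numbers: the shift along the tool's x, y, z in cm, then the turn, a rotation vector about the tool's x, y, z in rad, then the opening in per cent of the stroke, from 0 (shut) to 100 (fully open). A call has 1 to 12 rows; each row shifts and turns the commanded pose from where the row before left it, along the tool's axes as they then stand; what a row does not reach is not made up. A row lasts 1/12 s, in which the tool goes at most 41.7 mm and 7.16 degrees, less where a joint would pass 70% of its speed; a pose out of reach is approached as far as the arm can. A call is refused whole if a number of a shift passes 4.17 or a number of a turn 0.125, either way. A call with a gripper value outside its range is refused whole. The fingers move at their own pace and stop on an object; the grip force is fixed at half the most. Time passes only in rows, so rows that do not move let the fingers close. It gives the time, the measured TCP pose, the force and the opening at its end, in the units of the state.
- sense(): the state, without advancing time (a new reading comes with each control period).
- capture(name): name is "scene" or "top" or "wrist"; returns a dict with "pixels" (420x560x3 uint8, red, green, blue), "z_map" (420x560 float32, m along the optical axis (not along the pixel's ray), 0 where there is no reading), "fov_y" (degrees; the focal length in pixels is half the picture's height over the tangent of half this angle, whatever the lens; pixels are square), "cx", "cy" (the principal point, pixels), "camera_from_world" (4x4, takes a point from world to camera coordinates); the wrist camera has in their place "mount" (4x4, takes a point from camera to tool coordinates, whose origin is the TCP and whose axes are the flange's). Camera axes: x right, y up, looking along -z (the intrinsics and any distortion apply to the point x, -y, -z); pixel columns grow to the right and rows downward; lengths in m; the calibration is good to about 2 mm. A picture is of the moment at which its call begins: read the wrist's pose just before it.
- sign_off(): hands the job in, once; it reports no verdict.
The state is a dict: "time_s": time; "q": joint angles; "qvel": joint speeds; "effort": joint torques, N m; "tool_pos": TCP position; "orientation": TCP orientation; "ft_force": force on the tool from outside, world axes, zero at the start; "ft_torque": the same for the moment, N m; "gripper_width": opening from 0.0 (shut) to 1.0 (fully open).
Only numpy, scipy, OpenCV 4.12 (cv2) and the standard library are available. Lean on these libraries where they do the work, as an engineer would, in place of code of your own. Each camera call takes 0.05 s, during which the arm holds its last target.

### The job

Get the grinding jar ready for the mill: take the blue-handled rod from the tube rack and stir the clumped white beads round in the steel jar until every one has been shifted by about its own width or more, then hang the rod back in its own hole in the rack and let go of it. Then set the lid on the jar by its blue knob, press it straight down until it snaps under both orange clips and sits flush on the rim, and finish still holding the knob and bearing down firmly on it. Keep all the beads in the jar and leave everything else on the bench where it stands.

Things in the scene. Friction and masses are not known exactly. Their poses are not given: they have to be found in the camera images.
- jar: steel grinding jar, bolted down in a black cradle plate 135 x 150 x 12 mm; it does not move. Round, outside 94 mm dia, inside 80 mm dia, its axis vertical. Origin: on the bench under the jar's axis; z up; the two orange clips stand on its +y and -y sides. It holds five loose beads
- jar_rim (a point): centre of the jar's open mouth, level with the rim, 80 mm above the bench. The lid's flange meets the clips' noses with the lid's origin about 83 mm above the bench; pressing on takes up to about 15 N until both clips snap over the flange and the force drops; home, the flange sits on the rim with the lid's origin 70 mm above the bench
- jar_floor (a point): centre of the jar's inner floor, 20 mm above the bench (60 mm below the rim)
- clip_a (a joint): angle of the orange spring clip on the jar's +y side: 0 = upright, closed (its rest), grows outwards; the lid's edge pushes it to about 0.08 rad in passing, then it springs back to 0 over the edge. Clip 24 mm wide, its top 105 mm above the bench; its rounded nose reaches in to 46 mm from the jar's axis, 94 mm above the bench; its outside is 62 mm from the axis
- clip_b (a joint): the same for the clip on the jar's -y side
- lid: round lid lying knob up on its plug, 46 mm tall, about 0.16 kg: white plug (76 mm dia, 10 mm high, lower edge tapered to 70 mm dia), on it an aluminium flange 10 mm thick, 100 mm dia (cone-shaped below), on it a blue round knob 28 mm dia, 26 mm high. Origin: centre of the plug's underside; z along its axis. Any yaw fits. The plug enters the jar with 2 mm clearance all round
- lid_knob (a point): point on the lid's axis at mid-height of the knob, 33 mm above the lid's origin (13 mm above the flange's flat top)
- rod: stirring rod, 155 mm long, 80 g: round steel shaft 10 mm dia, 95 mm long with a round end, then a square blue handle 24 x 24 mm, 60 mm long, with black rings. Origin: the shaft's lower end; z along the rod to the handle's end; x and y square to the handle's flat sides. At the start it hangs upright in the rack, the handle's shoulder on the rack's top, the shaft's end 7 mm above the bench
- rod_shoulder (a point): on the rod's axis where shaft and handle meet, 95 mm above the shaft's end
- rod_grip (a point): on the rod's axis at the middle of the handle's length, about 127 mm above the shaft's end
- rack: white tube rack, fixed to the bench, 50 mm (its x) x 178 mm (its y), 102 mm high, with a row of five 16 mm through holes 30 mm apart in its 10 mm thick top plate. Origin: on the bench under its centre. The rod hangs in the end hole at rack y = -60 mm; the capped tubes stand in the two holes at the other end
- rack_hole (a point): centre of the rod's hole, on the rack's top face (102 mm above the bench); 16 mm dia, 6 mm wider than the rod's shaft
- bead1_center (a point): centre of bead 1 of five: white ceramic grinding beads, balls of 20 mm dia, 25 g, in one layer on the jar's floor, at the start bunched along the jar's -x wall, about 27 mm from its axis; the middle and the +x side are free. They roll and slide easily; a rod swept round near the wall (about 29 mm from the axis) pushes them ahead of it, one swept further in than 20 mm squeezes past them
- bead2_center (a point): centre of bead 2 of five: white ceramic grinding beads, balls of 20 mm dia, 25 g, in one layer on the jar's floor, at the start bunched along the jar's -x wall, about 27 mm from its axis; the middle and the +x side are free. They roll and slide easily; a rod swept round near the wall (about 29 mm from the axis) pushes them ahead of it, one swept further in than 20 mm squeezes past them
- bead3_center (a point): centre of bead 3 of five: white ceramic grinding beads, balls of 20 mm dia, 25 g, in one layer on the jar's floor, at the start bunched along the jar's -x wall, about 27 mm from its axis; the middle and the +x side are free. They roll and slide easily; a rod swept round near the wall (about 29 mm from the axis) pushes them ahead of it, one swept further in than 20 mm squeezes past them
- bead4_center (a point): centre of bead 4 of five: white ceramic grinding beads, balls of 20 mm dia, 25 g, in one layer on the jar's floor, at the start bunched along the jar's -x wall, about 27 mm from its axis; the middle and the +x side are free. They roll and slide easily; a rod swept round near the wall (about 29 mm from the axis) pushes them ahead of it, one swept further in than 20 mm squeezes past them
- bead5_center (a point): centre of bead 5 of five: white ceramic grinding beads, balls of 20 mm dia, 25 g, in one layer on the jar's floor, at the start bunched along the jar's -x wall, about 27 mm from its axis; the middle and the +x side are free. They roll and slide easily; a rod swept round near the wall (about 29 mm from the axis) pushes them ahead of it, one swept further in than 20 mm squeezes past them
- tube1: blood-sample tube, clear 14 mm dia, 116 mm tall, red 19 mm cap; stands in the tube rack 90 mm from the rod's hole (rack y = +30 mm). Bystander: leave alone. Origin: centre of its underside
- tube2: second such red-capped tube, 120 mm from the rod's hole (rack y = +60 mm). Bystander. Origin: centre of its underside
- bottle: white reagent bottle, 73 mm dia, 150 mm tall. Bystander. Origin: centre of its underside
- tip_box: yellow pipette-tip box, 87 x 127 mm, 52 mm tall. Bystander. Origin: centre of its underside
- cup: clear specimen cup with red screw lid, 68 mm dia, 67 mm tall. Bystander. Origin: centre of its underside
- marker: white and blue marker pen lying on the bench, 14 mm thick, 135 mm long. Bystander. Origin: on its underside near its middle
Not all that is in view belongs to the job. What is shaped like the jar but red is not meant.

How it is judged:
On the way, in this order (a step that is already met when the one before it is completed fails the run):
1. the held rod reaches down among the beads and has stirred them: all five lie more than 15 mm from where they began (z of rod in the frame of jar below 0.055 m and horizontal distance between rod and jar below 0.04 m and contact force between the fingers and rod above 0.3 N and distance of each of bead1_center, bead2_center, bead3_center, bead4_center, bead5_center from where it was at the start of the episode above 0.015 m), for 0.05 s.
2. the rod hangs upright in its hole in the rack, let go (distance between rod_shoulder and rack_hole below 0.007 m and angle between rod's own z axis and vertical below 0.12 rad and contact force between the fingers and rod below 0.1 N), for 0.2 s.
3. the lid is home on the rim with both clips snapped over it (horizontal distance between lid and jar below 0.004 m and z of lid in the frame of jar below 0.072 m and angle between lid's own z axis and vertical below 0.05 rad and value of joint each of clip_a, clip_b below 0.03 rad), for 0.2 s.
At the end, for the whole second after the job is handed in: Lid home on the rim (2 mm in height, 4 mm off-centre, 0.05 rad of level), both clips closed (under 0.03 rad), gripper still on it, lid pressed on the jar with over 4 N; rod upright in its rack hole (shoulder within 7 mm, 0.12 rad of upright), let go; all five beads in the jar (all of step 2 and all of step 3 and contact force between lid and jar above 4 N and contact force between the fingers and lid above 1 N and horizontal distance between each of bead1_center, bead2_center, bead3_center, bead4_center, bead5_center and jar_floor below 0.042 m and height (world z) of each of bead1_center, bead2_center, bead3_center, bead4_center, bead5_center below 0.07 m); the arm keeps its last pose, push and grip.
It fails at once if a bystander (tube, bottle, tip box, cup or marker) is pushed more than 30 mm or knocked over (distance of any of tube1, tube2, bottle, tip_box, cup, marker from where it was at the start of the episode above 0.03 m or angle between any of tube1, tube2, bottle, tip_box, cup, marker's own z axis and vertical above 0.4 rad).
It fails at once if a bead leaves the jar (horizontal distance between any of bead1_center, bead2_center, bead3_center, bead4_center, bead5_center and jar_floor above 0.055 m).
It also fails if it takes over 70 s, if anything falls off the work surface, if the arm or the gripper's body presses on something with over 40 N, if the wrist force passes 120 N, or if a joint passes its speed limit or range.

## Working session

There is one attempt and no reset: what is moved stays moved. The work goes in short steps, Python scripts to look and compute and a shell command to move; the robot and the scene stay as the last step left them, time stands still between calls to the robot, and variables do not carry over. Pictures are saved under pics/ and viewed, and the job is handed in when it is done.

```bash
mkdir -p pics; ls; python3 - <<'E'
from station import *
import cv2,numpy as np
s=sense(); print({k:np.round(v,4).tolist() for k,v in s.items()})
for n in ["scene","top","wrist"]:
    c=capture(n); print(n,c['fov_y'],c['cx'],c['cy'],[k for k in c])
    print(np.round(c.get('camera_from_world',c.get('mount')),4).tolist())
    cv2.imwrite(f'pics/{n}0.png',c['pixels'][:,:,::-1]); np.savez(f'{n}0.npz',**c)
E
```

```text
pics
{'time_s': 0.0, 'q': [1.241, 0.4684, -0.0116, 1.6036, 0.006, 1.0714, -0.0563], 'qvel': [-0.0012, -0.0012, -0.0012, 0.001, -0.0016, 0.0011, 0.0004], 'effort': [0.001, -52.0575, -0.0124, -24.375, -0.0567, 0.0172, 0.0002], 'tool_pos': [0.1836, -0.6229, 0.2137], 'orientation': [0.9897, 0.1429, -0.0002, -0.0009], 'ft_force': [0.7447, -0.5314, 0.5252], 'ft_torque': [0.0653, 0.0198, -0.0831], 'gripper_width': 0.9996}
scene 49.71037600574258 272.76690584788946 207.03727931378543 ['pixels', 'z_map', 'fov_y', 'cx', 'cy', 'camera_from_world']
[[-0.2777, 0.9607, -0.0033, 0.1817], [-0.5498, -0.1561, 0.8206, 0.1946], [0.7878, 0.2297, 0.5715, -1.6324], [0.0, 0.0, 0.0, 1.0]]
top 57.161553780986274 278.66873597188595 216.86111114168375 ['pixels', 'z_map', 'fov_y', 'cx', 'cy', 'camera_from_world']
[[-0.1387, -0.9903, 0.0062, 0.0434], [0.9706, -0.1347, 0.1995, -0.5626], [-0.1967, 0.0337, 0.9799, -0.9377], [0.0, 0.0, 0.0, 1.0]]
wrist 59.14528591741639 281.89357417382377 210.89301634872274 ['pixels', 'z_map', 'fov_y', 'cx', 'cy', 'mount']
[[0.0, 0.9539, 0.3002, 0.0856], [1.0, 0.0001, -0.0006, -0.0002], [-0.0006, 0.3002, -0.9539, -0.1698], [0.0, 0.0, 0.0, 1.0]]
```

View pics/scene0.png

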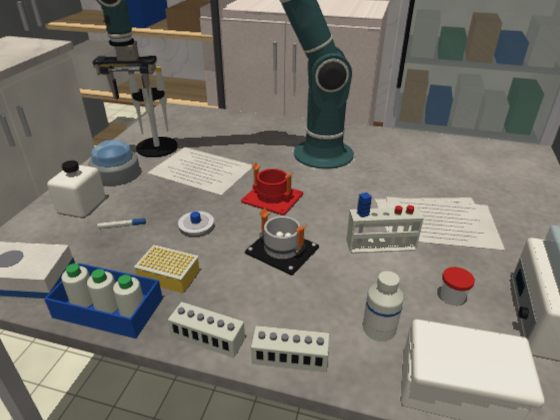

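View pics/top0.png

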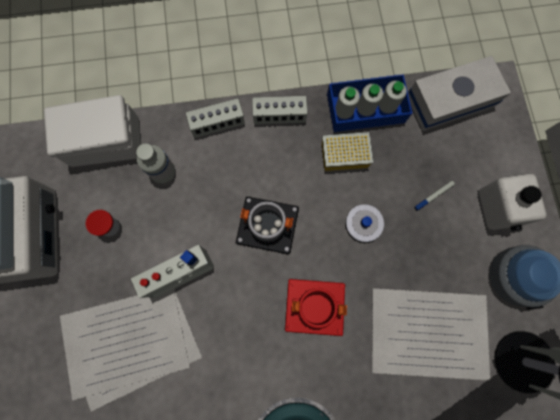

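View pics/wrist0.png

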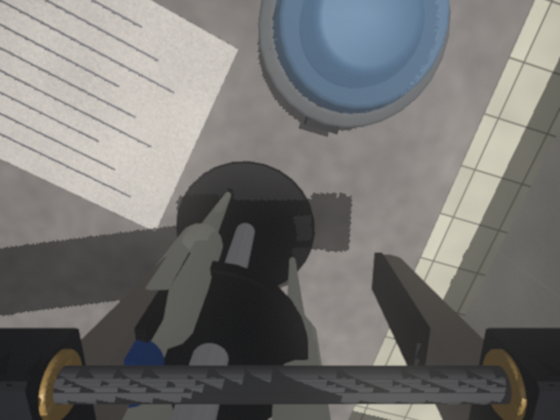

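Steel jar: scene (283,235), top (267,222). The red look-alike, scene (272,190), top (316,308), is not meant. The lid is at scene (196,222), top (365,222). The rod is the blue handle at the end of the rack, scene (364,205), top (188,258). Next I take enlarged crops and measurements.

```bash
cat > h.py <<'E'
import numpy as np,cv2
from scipy.spatial.transform import Rotation as R
def K(c):
    f=c['pixels'].shape[0]/2/np.tan(np.radians(float(c['fov_y']))/2); return f,float(c['cx']),float(c['cy'])
def cam2world(c,tool=None):
    if 'camera_from_world' in c: return np.linalg.inv(c['camera_from_world'])
    T=np.eye(4);T[:3,:3]=R.from_quat(tool['orientation']).as_matrix();T[:3,3]=tool['tool_pos']
    return T@c['mount']
def ray(c,u,v,tool=None):
    f,cx,cy=K(c);M=cam2world(c,tool)
    return M[:3,3],M[:3,:3]@np.array([(u-cx)/f,-(v-cy)/f,-1.])
def onz(c,u,v,z,tool=None):
    o,d=ray(c,u,v,tool);return o+d*(z-o[2])/d[2]
def proj(c,p,tool=None):
    f,cx,cy=K(c);q=np.linalg.inv(cam2world(c,tool))@np.append(p,1)
    return np.array([cx+f*q[0]/-q[2],cy-f*q[1]/-q[2]])
def tri(*rays):
    A=np.zeros((3,3));b=np.zeros(3)
    for o,d in rays:
        d=d/np.linalg.norm(d);P=np.eye(3)-np.outer(d,d);A+=P;b+=P@o
    x=np.linalg.solve(A,b);return x,[np.linalg.norm(np.cross(x-o,d/np.linalg.norm(d))) for o,d in rays]
def cloud(c,tool=None):
    f,cx,cy=K(c);z=c['z_map'];v,u=np.mgrid[:z.shape[0],:z.shape[1]]
    P=np.stack([(u-cx)/f*z,-(v-cy)/f*z,-z],-1);M=cam2world(c,tool)
    W=P@M[:3,:3].T+M[:3,3];W[z<=0]=np.nan;return W
def crop(c,x0,y0,x1,y1,k,name):
    cv2.imwrite(name,cv2.resize(c['pixels'][y0:y1,x0:x1,::-1],None,fx=k,fy=k,interpolation=cv2.INTER_CUBIC))
def blobs(c,lo,hi,box=None,amin=8):
    h=cv2.cvtColor(c['pixels'],cv2.COLOR_RGB2HSV);m=cv2.inRange(h,np.array(lo),np.array(hi))
    if box: k=np.zeros_like(m);k[box[1]:box[3],box[0]:box[2]]=1;m=m*k
    n,l,s,ce=cv2.connectedComponentsWithStats(m)
    return [(s[i].tolist(),ce[i].round(2).tolist()) for i in range(1,n) if s[i,4]>=amin],l
E
python3 - <<'E'
from h import *
t=dict(np.load('top0.npz'));s=dict(np.load('scene0.npz'))
crop(t,120,180,420,350,2.6,'pics/topcrop.png'); crop(s,160,170,440,280,2.8,'pics/scenecrop.png')
for n,c in(('top',t),('scene',s)):
    print(n,'blue',blobs(c,(105,150,40),(125,255,255),amin=15)[0])
    print('orange',blobs(c,(3,170,120),(14,255,255),amin=8)[0])
    print('red',blobs(c,(170,150,80),(180,255,255),amin=15)[0],blobs(c,(0,150,80),(2,255,255),amin=15)[0])
W=cloud(t)
for p in [(267,222),(365,222),(367,222),(187,257),(250,280),(200,200)]: print(p,W[p[1],p[0]].round(4))
E
```

```text
top blue [([328, 76, 84, 55, 1058], [366.67, 107.03]), ([416, 201, 11, 9, 45], [420.71, 204.69]), ([362, 217, 9, 10, 70], [366.0, 221.5]), ([181, 251, 13, 13, 98], [187.3, 256.87])]
orange [([244, 211, 5, 7, 27], [245.74, 213.7]), ([286, 219, 5, 7, 27], [287.48, 221.74]), ([291, 300, 10, 11, 62], [295.79, 305.26]), ([339, 304, 5, 10, 40], [340.75, 308.52])]
red [] [([86, 210, 26, 26, 523], [98.61, 222.22]), ([152, 273, 8, 7, 38], [155.63, 276.05]), ([141, 279, 7, 7, 37], [143.73, 282.05]), ([285, 279, 60, 57, 2664], [314.68, 307.03])]
scene blue [([125, 0, 42, 28, 915], [145.51, 11.67]), ([358, 193, 13, 24, 243], [363.96, 204.25]), ([191, 212, 9, 11, 85], [195.16, 217.05]), ([133, 219, 12, 6, 53], [138.57, 221.21]), ([79, 264, 20, 11, 64], [89.31, 267.69]), ([104, 269, 22, 12, 74], [114.91, 273.59]), ([0, 274, 162, 64, 3016], [100.46, 308.78]), ([369, 307, 27, 9, 28], [381.57, 313.18])]
orange [([253, 163, 7, 7, 32], [255.66, 166.47]), ([285, 174, 6, 6, 22], [286.95, 175.91]), ([260, 207, 9, 11, 55], [263.91, 212.65]), ([296, 227, 8, 6, 25], [299.52, 228.96])]
red [] [([241, 169, 62, 46, 1588], [271.77, 192.24]), ([395, 206, 7, 8, 44], [398.2, 209.55]), ([407, 206, 7, 7, 44], [409.8, 209.0]), ([443, 267, 31, 23, 560], [457.93, 278.31])]
(267, 222) [ 0.5607 -0.0032  0.0214]
(365, 222) [ 0.5209 -0.2557  0.0466]
(367, 222) [ 0.5201 -0.2608  0.047 ]
(187, 257) [0.4789 0.1855 0.1639]
(250, 280) [0.4165 0.0618 0.001 ]
(200, 200) [ 0.6515  0.1712 -0.0012]
```

View pics/topcrop.png

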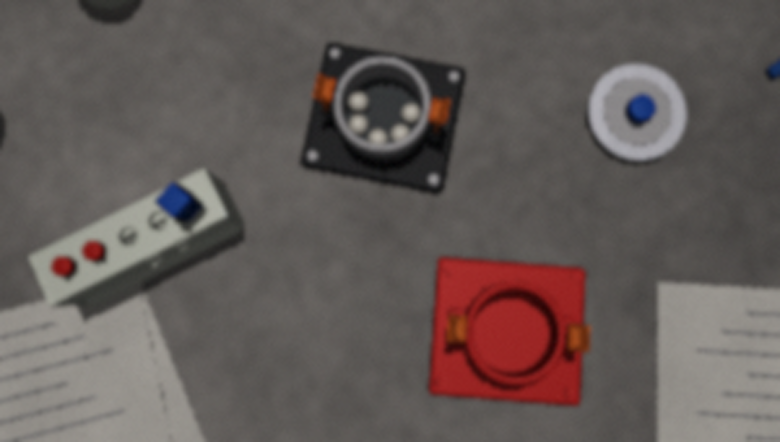

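View pics/scenecrop.png

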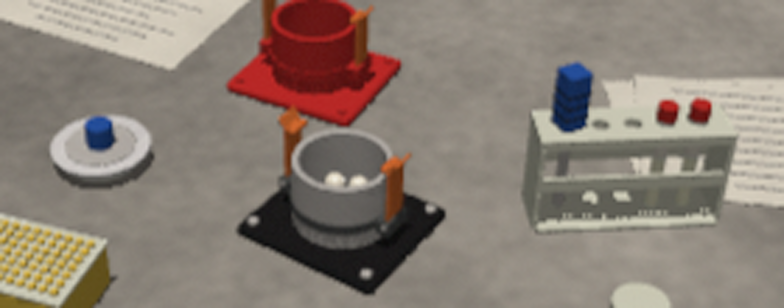

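Both views agree. The steel jar stands on its black plate with beads toward the robot side, the rod is at the rack's right end (top 187,257), and the lid knob is at top (366,221). Now metric fits.

```bash
python3 - <<'E'
from h import *
t=dict(np.load('top0.npz'));s=dict(np.load('scene0.npz'))
def circ(P):
    A=np.c_[2*P[:,:2],np.ones(len(P))];x=np.linalg.lstsq(A,(P[:,:2]**2).sum(1),rcond=None)[0]
    return x[:2],np.sqrt(x[2]+x[0]**2+x[1]**2)
for n,c in(('top',t),('scene',s)):
    W=cloud(c).reshape(-1,3)
    d=lambda x,y,r:np.hypot(W[:,0]-x,W[:,1]-y)<r
    m=d(.565,-.003,.052)&(abs(W[:,2]-.080)<.003);P=W[m];c0,r=circ(P);print(n,'rim',m.sum(),c0,r,P.mean(0))
    m=d(.52,-.257,.056)&(abs(W[:,2]-.02)<.004);P=W[m];print('flange',m.sum(),P.mean(0),cv2.minEnclosingCircle(P[:,:2].astype(np.float32)))
    m=d(.52,-.257,.03)&(W[:,2]>.043);P=W[m];print('knob',m.sum(),P.mean(0),cv2.minEnclosingCircle(P[:,:2].astype(np.float32)))
    m=d(.475,.186,.03)&(W[:,2]>.157);P=W[m];print('rodtop',m.sum(),P.mean(0),cv2.minAreaRect(P[:,:2].astype(np.float32)))
    m=d(.46,.25,.13)&(abs(W[:,2]-.102)<.004);P=W[m];print('rack',m.sum(),P.mean(0),cv2.minAreaRect(P[:,:2].astype(np.float32)))
# image-based
for nm,z,pt,ps in (('knob top',.046,(366,221.5),None),('rodtop',.162,(187.3,256.87),None),('clipA',.1,(245.74,213.7),(299.5,228.96)),('clipB',.1,(287.5,221.7),(263.9,212.65)),('cap1',.116,(155.6,276.05),(398.2,209.55)),('cap2',.116,(143.7,282),(409.8,209))):
    print(nm,onz(t,*pt,z).round(4), (onz(s,*ps,z).round(4) if ps else ''))
E
```

```text
top rim 246 [ 0.55775452 -0.00262405] 0.0431676492723131 [ 0.55936791 -0.00175297  0.079953  ]
flange 930 [ 0.52370752 -0.26072975  0.02041798] ((0.524910032749176, -0.2611033618450165), 0.05016528442502022)
knob 79 [ 0.52459226 -0.26109664  0.04585798] ((0.5246158242225647, -0.26097792387008667), 0.013748358003795147)
rodtop 110 [0.48155352 0.18794154 0.16185564] ((0.48148781061172485, 0.18891480565071106), (0.02320612594485283, 0.0237120334059), 38.50835037231445)
rack 1225 [0.45901139 0.24867246 0.10216226] ((0.46173399686813354, 0.24499672651290894), (0.05086703598499298, 0.1787375807762146), 19.431100845336914)
scene rim 74 [ 0.56255209 -0.00299462] 0.04349492618182031 [ 0.5646292  -0.00600962  0.07802272]
flange 370 [ 0.53318335 -0.25784664  0.01777829] ((0.5273327231407166, -0.26025328040122986), 0.05056312307715416)
knob 19 [ 0.52935839 -0.26166708  0.0440036 ] ((0.5313392877578735, -0.2596682906150818), 0.013150760903954506)
rodtop 47 [0.48674335 0.18725718 0.15887381] ((0.4858073592185974, 0.18724209070205688), (0.021574949845671654, 0.021926578134298325), 32.381797790527344)
rack 508 [0.4702622  0.24510811 0.09967155] ((0.4653290808200836, 0.2445811629295349), (0.054641105234622955, 0.1781177520751953), 18.654258728027344)
knob top [ 0.5219 -0.2587  0.046 ] 
rodtop [0.4794 0.1852 0.162 ] 
clipA [0.5736 0.0461 0.1   ] [0.5865 0.0484 0.1   ]
clipB [ 0.5395 -0.0531  0.1   ] [ 0.5449 -0.0549  0.1   ]
cap1 [0.4508 0.2727 0.116 ] [0.4611 0.2729 0.116 ]
cap2 [0.4408 0.3012 0.116 ] [0.4507 0.3008 0.116 ]
```

```bash
cat > go.py <<'E'
import sys,numpy as np
from station import *
from scipy.spatial.transform import Rotation as R
def to(p,yaw=None):
    s=sense();M=R.from_quat(s['orientation']);d=M.inv().apply(np.array(p)-s['tool_pos'])*100
    X=M.as_matrix()[:,0];a=np.degrees(np.arctan2(X[1],X[0]));z=M.as_matrix()[:,2]
    print('t',round(s['time_s'],2),'at',s['tool_pos'].round(4) if hasattr(s['tool_pos'],'round') else np.round(s['tool_pos'],4),'yaw',a.round(2),'tilt',z.round(4),'w',round(s['gripper_width'],3),'F',np.round(s['ft_force'],1))
    print('shift cm',d.round(2),end=' ')
    if yaw is not None: print('turn z',round(-np.radians(yaw-a),4),end='')
    print()
if __name__=='__main__':
    v=[float(x) for x in sys.argv[1:]]
    to(v[:3],v[3] if len(v)>3 else None)
E
python3 -m pendant '[[[0,0,-4],[0,0,0],100],[[0,0,-4],[0,0,0],100],[[0,0,-4],[0,0,0],100],[[0,0,0],[0,0,0],100]]'
python3 go.py .45 -.4 .33 36; python3 go.py .45 -.4 .33
```

```text
time_s: 0.48
tool_pos: [0.185, -0.6268, 0.3437]
orientation: [0.99, 0.143, 0.001, 0.007]
ft_force: [0.2, -0.9, 1.2]
gripper_width: 1.001
t 0.48 at [ 0.185  -0.6268  0.3437] yaw 16.42 tilt [ 0.0047 -0.0133 -0.9999] w 1.001 F [ 0.2 -0.9  1.2]
shift cm [ 31.83 -14.28   1.19] turn z -0.3417
t 0.48 at [ 0.185  -0.6268  0.3437] yaw 16.42 tilt [ 0.0047 -0.0133 -0.9999] w 1.001 F [ 0.2 -0.9  1.2]
shift cm [ 31.83 -14.28   1.19]
```

```bash
python3 -m pendant '[[[3.5,-1.6,0],[0,0,0],100],[[3.5,-1.6,0],[0,0,0],100],[[3.5,-1.6,0],[0,0,0],100],[[3.5,-1.6,0],[0,0,0],100],[[3.5,-1.6,0],[0,0,0],100],[[3.5,-1.6,0],[0,0,0],100],[[3.5,-1.6,0],[0,0,0],100],[[3.5,-1.6,0],[0,0,0],100],[[3.5,-1.6,0],[0,0,0],100],[[0,0,0],[0,0,0],100]]'
python3 go.py .48 .185 .30 36
```

```text
time_s: 1.32
tool_pos: [0.452, -0.3884, 0.3342]
orientation: [0.989, 0.149, 0.002, -0.002]
ft_force: [0.5, 1.4, 0.0]
gripper_width: 0.999
t 1.32 at [ 0.452  -0.3884  0.3342] yaw 17.16 tilt [ 0.0032  0.004  -1.    ] w 0.999 F [0.5 1.4 0. ]
shift cm [ 19.57 -53.96   3.66] turn z -0.3289
```

```bash
python3 -m pendant '[[[1.3,-3.6,0],[0,0,0],100],[[1.3,-3.6,0],[0,0,0],100],[[1.3,-3.6,0],[0,0,0],100],[[1.3,-3.6,0],[0,0,0],100],[[1.3,-3.6,0],[0,0,0],100],[[1.3,-3.6,0],[0,0,0],100],[[1.3,-3.6,0],[0,0,0],100],[[1.3,-3.6,0],[0,0,0],100],[[1.3,-3.6,0],[0,0,0],100],[[1.3,-3.6,0],[0,0,0],100],[[1.3,-3.6,0],[0,0,0],100],[[1.3,-3.6,0],[0,0,0],100]]'
python3 go.py .48 .185 .30 36
```

```text
time_s: 2.32
tool_pos: [0.4723, 0.0637, 0.3345]
orientation: [0.99, 0.143, 0.0, 0.0]
ft_force: [0.7, -0.4, 0.9]
gripper_width: 1.0
t 2.32 at [0.4723 0.0637 0.3345] yaw 16.41 tilt [ 4.e-04 -4.e-04 -1.e+00] w 1.0 F [ 0.7 -0.4  0.9]
shift cm [  4.16 -11.42   3.45] turn z -0.3419
```

```bash
python3 -m pendant '[[[1.4,-3.6,1.1],[0,0,0],100],[[1.4,-3.6,1.1],[0,0,0],100],[[1.4,-3.6,1.1],[0,0,0],100],[[0,0,0],[0,0,-0.11],100],[[0,0,0],[0,0,-0.11],100],[[0,0,0],[0,0,-0.11],100],[[0,0,0],[0,0,0],100],[[0,0,0],[0,0,0],100]]'
python3 - <<'E'
from station import *
from h import *
s=sense();c=capture('wrist');cv2.imwrite('pics/w1.png',c['pixels'][:,:,::-1]);np.savez('w1.npz',**c,tool_pos=s['tool_pos'],orientation=s['orientation'])
W=cloud(c,s).reshape(-1,3);d=lambda x,y,r:np.hypot(W[:,0]-x,W[:,1]-y)<r
m=d(.48,.187,.035)&(W[:,2]>.155)&(W[:,2]<.17);P=W[m];print('rodtop',m.sum(),P.mean(0),cv2.minAreaRect(P[:,:2].astype(np.float32)))
m=d(.46,.25,.13)&(abs(W[:,2]-.102)<.004);P=W[m];print('rack',m.sum(),P.mean(0),cv2.minAreaRect(P[:,:2].astype(np.float32)))
E
python3 go.py .482 .187 .30 36
```

```text
time_s: 2.98
tool_pos: [0.4824, 0.1774, 0.3012]
orientation: [0.953, 0.302, -0.0, -0.0]
ft_force: [0.4, 0.1, 0.1]
gripper_width: 0.999
rodtop 755 [0.48347024 0.18934757 0.16120738] ((0.4825662672519684, 0.18878492712974548), (0.024405717849731445, 0.02395344153046608), 41.33674621582031)
rack 6783 [0.46252829 0.25187375 0.10165127] ((0.46242499351501465, 0.2453637719154358), (0.050485759973526, 0.17821964621543884), 19.372787475585938)
t 3.03 at [0.4825 0.1773 0.3014] yaw 35.13 tilt [-2.e-04 -2.e-04 -1.e+00] w 1.002 F [0.2 1.  0.5]
shift cm [ 0.52 -0.82  0.14] turn z -0.0152
```

View pics/w1.png

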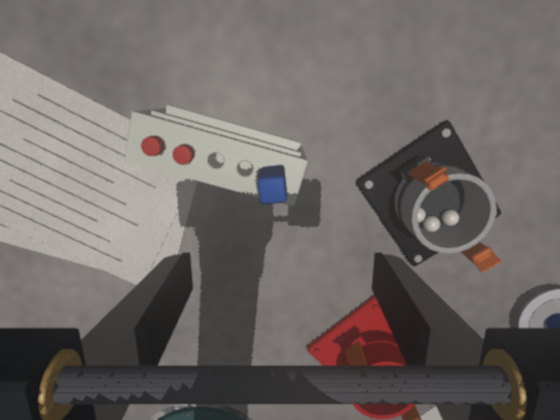

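The wrist view shows the rod handle at (271,188) and the steel jar at (448,210). Rod position agrees with the rack geometry to under 1 mm.

```bash
python3 -m pendant '[[[0,0,0],[0,0,-0.105],100],[[0,0,0],[0,0,0],100]]'
python3 go.py .4825 .1888 .115 41.3
cat > jar.py <<'E'
from h import *
import sys
c=dict(np.load(sys.argv[1]))
W=cloud(c,c).reshape(-1,3);g=c['pixels'].reshape(-1,3).astype(int)
x=np.array([.558,-.0026]);
m=(np.hypot(W[:,0]-x[0],W[:,1]-x[1])<.052)&(abs(W[:,2]-.08)<.0025);P=W[m]
A=np.c_[2*P[:,:2],np.ones(len(P))];y=np.linalg.lstsq(A,(P[:,:2]**2).sum(1),rcond=None)[0];print('rim',m.sum(),y[:2],np.sqrt(y[2]+(y[:2]**2).sum()),cv2.minEnclosingCircle(P[:,:2].astype(np.float32)),P[:,2].mean())
m=(np.hypot(W[:,0]-x[0],W[:,1]-x[1])<.075)&(W[:,2]>.09)&(W[:,2]<.11)&(g[:,0]>g[:,2]+60);P=W[m]
dd=(P[:,:2]-x);a=dd[:,1]>0
for k in (a,~a): print('clip',k.sum(),P[k].mean(0))
m=(np.hypot(W[:,0]-x[0],W[:,1]-x[1])<.039)&(W[:,2]>.028)&(W[:,2]<.05)&(g.min(1)>110);P=W[m]
print('beadpts',m.sum())
E
python3 jar.py w1.npz
```

```text
time_s: 3.2
tool_pos: [0.4825, 0.1774, 0.3016]
orientation: [0.936, 0.353, 0.0, 0.0]
ft_force: [0.7, 0.6, -0.2]
gripper_width: 1.004
t 3.2 at [0.4825 0.1774 0.3016] yaw 41.36 tilt [ 1.e-04 -0.e+00 -1.e+00] w 1.004 F [ 0.7  0.6 -0.2]
shift cm [ 0.75 -0.85 18.66] turn z 0.001
rim 1340 [ 0.55818489 -0.00142975] 0.04327040194939783 ((0.5580329895019531, -0.0020026948768645525), 0.047383226454257965) 0.07951598626979946
clip 285 [0.57616384 0.0500641  0.09973419]
clip 405 [ 0.53979774 -0.05477397  0.09992131]
beadpts 419
```

```bash
python3 -m pendant '[[[0.75,-0.85,0],[0,0,0],100],[[0,0,3.5],[0,0,0],100],[[0,0,3.5],[0,0,0],100],[[0,0,3.5],[0,0,0],100],[[0,0,3.5],[0,0,0],100],[[0,0,3.0],[0,0,0],100],[[0,0,1.6],[0,0,0],100],[[0,0,0],[0,0,0],100],[[0,0,0],[0,0,0],100]]'
python3 go.py .4825 .1888 .115 41.3
```

```text
time_s: 3.95
tool_pos: [0.4822, 0.1889, 0.1153]
orientation: [0.936, 0.352, -0.001, -0.0]
ft_force: [0.1, -0.4, 1.0]
gripper_width: 1.004
t 3.95 at [0.4822 0.1889 0.1153] yaw 41.2 tilt [-1.4e-03 -3.0e-04 -1.0e+00] w 1.004 F [ 0.1 -0.4  1. ]
shift cm [0.01 0.03 0.03] turn z -0.0017
```

```bash
python3 -m pendant '[[[0,0,0],[0,0,0],10],[[0,0,0],[0,0,0],10],[[0,0,0],[0,0,0],10],[[0,0,0],[0,0,0],10],[[0,0,0],[0,0,0],10],[[0,0,0],[0,0,0],10],[[0,0,0],[0,0,0],10],[[0,0,0],[0,0,0],10]]'
python3 go.py .4825 .1888 .27 41.3
```

```text
time_s: 4.62
tool_pos: [0.4825, 0.189, 0.1156]
orientation: [0.936, 0.353, 0.0, 0.0]
ft_force: [-0.7, 1.5, -0.5]
gripper_width: 0.444
t 4.62 at [0.4825 0.189  0.1156] yaw 41.35 tilt [ 1.e-04 -0.e+00 -1.e+00] w 0.444 F [-0.7  1.5 -0.5]
shift cm [-1.000e-02  2.000e-02 -1.544e+01] turn z 0.0008
```

```bash
python3 -m pendant '[[[0,0,0],[0,0,0],10],[[0,0,0],[0,0,0],10],[[0,0,0],[0,0,0],10],[[0,0,0],[0,0,0],10],[[0,0,0],[0,0,0],10],[[0,0,0],[0,0,0],10]]'
python3 go.py .4825 .1888 .27 41.3
```

```text
time_s: 5.12
tool_pos: [0.4824, 0.189, 0.1155]
orientation: [0.936, 0.353, -0.0, 0.0]
ft_force: [0.4, 0.1, -1.1]
gripper_width: 0.257
t 5.12 at [0.4824 0.189  0.1155] yaw 41.35 tilt [-1.e-04 -1.e-04 -1.e+00] w 0.257 F [ 0.4  0.1 -1.1]
shift cm [-1.000e-02  2.000e-02 -1.545e+01] turn z 0.0009
```

Gripped: 0.257 × 92 = 23.6 mm, matching the 24 mm handle. Lift.

```bash
python3 -m pendant '[[[0,0,-2],[0,0,0],10],[[0,0,-3.5],[0,0,0],10],[[0,0,-3.5],[0,0,0],10],[[0,0,-3.5],[0,0,0],10],[[0,0,-1.5],[0,0,0],10],[[0,0,0],[0,0,0],10]]'
python3 go.py .577 -.0086 .25 41.3
python3 - <<'E'
from station import *
import cv2
c=capture('scene');cv2.imwrite('pics/s1.png',cv2.resize(c['pixels'][130:290,200:460,::-1],None,fx=3,fy=3))
E
```

```text
time_s: 5.62
tool_pos: [0.4844, 0.1902, 0.2594]
orientation: [0.936, 0.353, 0.004, 0.0]
ft_force: [0.9, 0.1, -0.2]
gripper_width: 0.258
t 5.62 at [0.4844 0.1902 0.2594] yaw 41.35 tilt [ 0.007   0.0018 -1.    ] w 0.258 F [ 0.9  0.1 -0.2]
shift cm [-6.18 21.04  0.97] turn z 0.0009
```

View pics/s1.png

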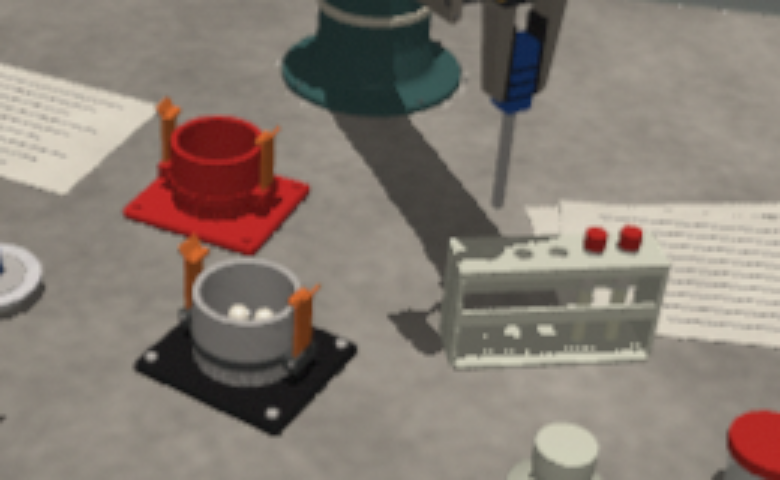

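The rod is held straight and clear of the rack. Move over the jar's free side.

```bash
python3 -m pendant '[[[-1,3.5,0],[0,0,0],10],[[-1,3.5,0],[0,0,0],10],[[-1,3.5,0],[0,0,0],10],[[-1,3.5,0],[0,0,0],10],[[-1,3.5,0],[0,0,0],10],[[-1.1,3.5,0],[0,0,0],10],[[0,0,0],[0,0,0],10],[[0,0,0],[0,0,0],10]]'
python3 go.py .577 -.0086 .135 41.3
python3 - <<'E'
from station import *
from h import *
s=sense();c=capture('wrist');cv2.imwrite('pics/w2.png',c['pixels'][:,:,::-1]);np.savez('w2.npz',**c,tool_pos=s['tool_pos'],orientation=s['orientation'])
E
python3 jar.py w2.npz
```

```text
time_s: 6.33
tool_pos: [0.5746, -0.0117, 0.2526]
orientation: [0.936, 0.351, -0.002, -0.001]
ft_force: [-0.2, -0.2, -0.4]
gripper_width: 0.261
t 6.33 at [ 0.5746 -0.0117  0.2526] yaw 41.07 tilt [-4.7e-03  2.0e-04 -1.0e+00] w 0.261 F [-0.2 -0.2 -0.4]
shift cm [ 0.42 -0.04 11.76] turn z -0.004
rim 1817 [ 0.558582   -0.00210581] 0.04314954667073578 ((0.5583310127258301, -0.001971709541976452), 0.04689566791057587) 0.07951270350170928
clip 529 [0.57703253 0.0498015  0.09951197]
clip 36 [ 0.55079928 -0.05296824  0.0961183 ]
beadpts 592
```

View pics/w2.png

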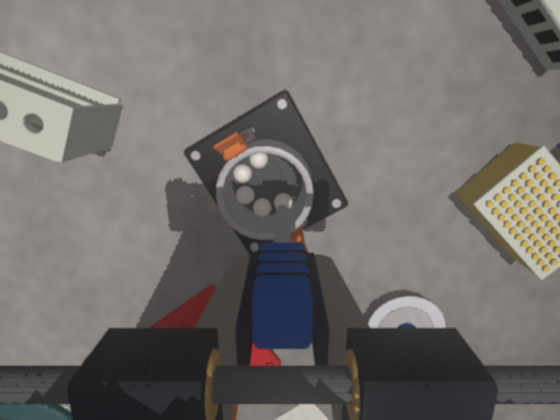

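Beads at (259,160), (243,173), (246,195), (262,207), (283,202); the right half of the floor is free. Compute bead positions and the stir waypoints.

```bash
python3 - <<'E'
from h import *
c=dict(np.load('w2.npz'));C=np.array([.5583,-.002])
for p in [(259,160),(243,173),(246,195),(262,207),(283,202)]:
    d=onz(c,*p,.032,c)[:2]-C;print(d.round(4),np.hypot(*d).round(4),'jar ang',(np.degrees(np.arctan2(d[1],d[0]))+19.1)%360)
E
cat > stir.py <<'E'
import sys
from go import *
# args: r, jar angle list -> tool-axis shifts between successive waypoints from current pose
C=np.array([.5583,-.002]);s=sense();M=R.from_quat(s['orientation']).as_matrix()
p=np.array(s['tool_pos']);z=float(sys.argv[1]);r=float(sys.argv[2])
d=p[:2]-C;print('t',s['time_s'],p.round(4),'r',np.hypot(*d).round(4),'ang',((np.degrees(np.arctan2(d[1],d[0]))+19.1)%360).round(1),'w',s['gripper_width'],'F',np.round(s['ft_force'],1))
for a in sys.argv[3:]:
    t=np.radians(float(a)-19.1);q=np.array([*(C+r*np.array([np.cos(t),np.sin(t)])),z]);print(a,(M.T@(q-p)*100).round(2).tolist());p=q
E
python3 stir.py .135 .02 350
```

```text
[0.0139 0.0212] 0.0254 jar ang 75.89953644867344
[-0.0081  0.0251] 0.0264 jar ang 126.98783962274476
[-0.0249  0.0072] 0.0259 jar ang 182.89917158632718
[-0.0239 -0.0148] 0.0281 jar ang 230.84934942737456
[-0.0043 -0.0284] 0.0288 jar ang 280.4927020418404
t 6.3833 [ 0.5743 -0.0093  0.2532] r 0.0176 ang 354.5 w 0.2582664185364891 F [-0.4  0.8 -1. ]
350 [-0.02, 0.32, 11.82]
```

```bash
python3 -m pendant '[[[0,0.2,0],[0,0,0],10],[[0,0,3.5],[0,0,0],10],[[0,0,3.5],[0,0,0],10],[[0,0,2.5],[0,0,0],10],[[0,0,1.5],[0,0,0],10],[[0,0,0.8],[0,0,0],10],[[0,0,0],[0,0,0],10],[[0,0,0],[0,0,0],10]]'
python3 stir.py .135 .029 0 15 30 45 60 75 90 105 120 135 150
```

```text
time_s: 7.05
tool_pos: [0.5769, -0.0093, 0.138]
orientation: [0.935, 0.354, 0.0, -0.0]
ft_force: [-0.1, -0.9, -0.7]
gripper_width: 0.261
t 7.05 [ 0.5769 -0.0093  0.138 ] r 0.02 ang 357.6 w 0.2612709897099304 F [-0.1 -0.9 -0.7]
0 [0.52, 0.74, 0.3]
15 [0.6, -0.46, 0.0]
30 [0.47, -0.6, 0.0]
45 [0.3, -0.7, 0.0]
60 [0.11, -0.75, 0.0]
75 [-0.09, -0.75, -0.0]
90 [-0.28, -0.7, -0.0]
105 [-0.46, -0.6, -0.0]
120 [-0.6, -0.47, -0.0]
135 [-0.7, -0.3, -0.0]
150 [-0.75, -0.11, -0.0]
```

```bash
python3 -m pendant '[[[0.52,0.74,0.5],[0,0,0],10],[[0.6,-0.46,0],[0,0,0],10],[[0.47,-0.6,0],[0,0,0],10],[[0.3,-0.7,0],[0,0,0],10],[[0.11,-0.75,0],[0,0,0],10],[[-0.09,-0.75,0],[0,0,0],10],[[-0.28,-0.7,0],[0,0,0],10],[[-0.46,-0.6,0],[0,0,0],10],[[-0.6,-0.47,0],[0,0,0],10],[[0,0,0],[0,0,0],10]]'
python3 stir.py .1325 .029 135 150 165 180 195 210 225 240
python3 - <<'E'
from station import *
from h import *
s=sense();c=capture('wrist');crop(c,150,80,400,280,3,'pics/w3.png')
E
```

```text
time_s: 7.88
tool_pos: [0.5506, 0.0252, 0.1325]
orientation: [0.936, 0.353, -0.001, 0.0]
ft_force: [-0.7, 0.6, -0.9]
gripper_width: 0.261
t 7.8833 [0.5506 0.0252 0.1325] r 0.0283 ang 124.9 w 0.26065639368542526 F [-0.7  0.6 -0.9]
135 [-0.45, -0.24, -0.0]
150 [-0.75, -0.1, 0.0]
165 [-0.75, 0.09, 0.0]
180 [-0.7, 0.28, 0.0]
195 [-0.6, 0.46, 0.0]
210 [-0.47, 0.6, 0.0]
225 [-0.3, 0.7, 0.0]
240 [-0.1, 0.75, -0.0]
```

View pics/w3.png

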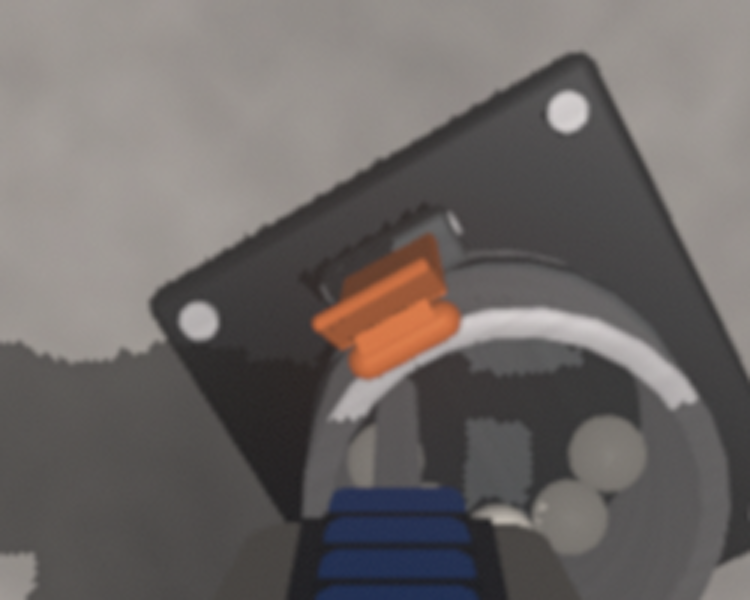

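Beads are being pushed ahead round the wall (two are now on the far right). Continue to 240°.

```bash
python3 -m pendant '[[[-0.45,-0.24,0],[0,0,0],10],[[-0.75,-0.1,0],[0,0,0],10],[[-0.75,0.09,0],[0,0,0],10],[[-0.7,0.28,0],[0,0,0],10],[[-0.6,0.46,0],[0,0,0],10],[[-0.47,0.6,0],[0,0,0],10],[[-0.3,0.7,0],[0,0,0],10],[[-0.1,0.75,0],[0,0,0],10],[[0,0,0],[0,0,0],10],[[0,0,0],[0,0,0],10]]'
python3 stir.py .1325 .001 0
python3 - <<'E'
from station import *
from h import *
s=sense();c=capture('wrist');cv2.imwrite('pics/w4.png',c['pixels'][:,:,::-1]);np.savez('w4.npz',**c,tool_pos=s['tool_pos'],orientation=s['orientation'])
c=capture('top');crop(c,200,160,340,280,5,'pics/t4.png')
E
```

```text
time_s: 8.77
tool_pos: [0.5389, -0.0215, 0.1324]
orientation: [0.936, 0.352, 0.0, 0.0]
ft_force: [0.3, 0.5, -1.1]
gripper_width: 0.258
t 8.7667 [ 0.5389 -0.0215  0.1324] r 0.0274 ang 244.2 w 0.25751533362693757 F [ 0.3  0.5 -1.1]
0 [2.79, -0.1, -0.01]
```

View pics/w4.png

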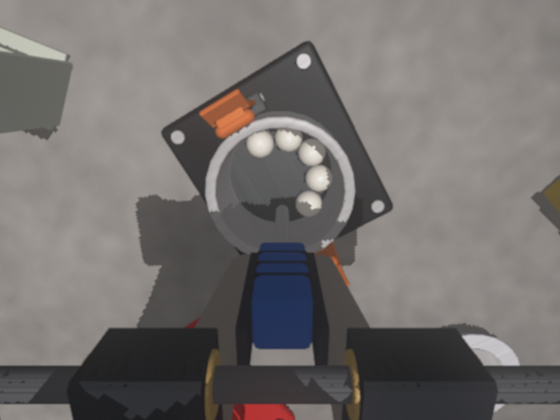

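View pics/t4.png

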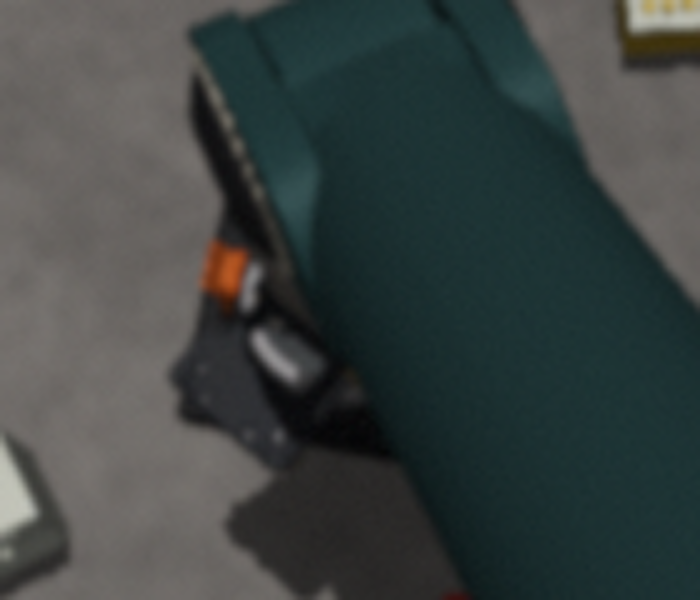

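All five beads now lie on the +x side, (260,144) to (309,204), pushed as a train ahead of the rod. I push a bit further so no bead can be near its own start, and check angles.

```bash
python3 - <<'E'
from h import *
c=dict(np.load('w4.npz'));C=np.array([.5583,-.002])
for p in [(260,144),(288,139),(312,152),(318,178),(309,204)]:
    d=onz(c,*p,.032,c)[:2]-C;print(np.hypot(*d).round(4),'jar ang',(np.degrees(np.arctan2(d[1],d[0]))+19.1)%360)
E
python3 stir.py .1325 .029 255 270 285 300
```

```text
0.0277 jar ang 90.6087602985717
0.0282 jar ang 47.40632950886605
0.03 jar ang 7.5825187296770356
0.0288 jar ang 327.98300925383126
0.0311 jar ang 286.90672036857916
t 8.8667 [ 0.5386 -0.0205  0.1325] r 0.027 ang 242.3 w 0.2574985112049965 F [ 0.2  0.2 -1.5]
255 [-0.11, 0.64, -0.0]
270 [0.28, 0.7, -0.0]
285 [0.46, 0.6, -0.0]
300 [0.6, 0.47, -0.0]
```

```bash
python3 -m pendant '[[[-0.1,0.64,0],[0,0,0],10],[[0.28,0.7,0],[0,0,0],10],[[0.46,0.6,0],[0,0,0],10],[[0.6,0.47,0],[0,0,0],10],[[0,0,0],[0,0,0],10],[[0,0,0],[0,0,0],10]]'
python3 stir.py .1325 .029 280
python3 - <<'E'
from station import *
from h import *
s=sense();c=capture('wrist');cv2.imwrite('pics/w5.png',c['pixels'][:,:,::-1]);np.savez('w5.npz',**c,tool_pos=s['tool_pos'],orientation=s['orientation'])
E
```

```text
time_s: 9.37
tool_pos: [0.5644, -0.0303, 0.1325]
orientation: [0.936, 0.353, 0.0, -0.0]
ft_force: [0.0, -0.1, -0.3]
gripper_width: 0.26
t 9.3667 [ 0.5644 -0.0303  0.1325] r 0.029 ang 301.3 w 0.26019954927030753 F [ 0.  -0.1 -0.3]
280 [-0.83, -0.68, -0.0]
```

View pics/w5.png

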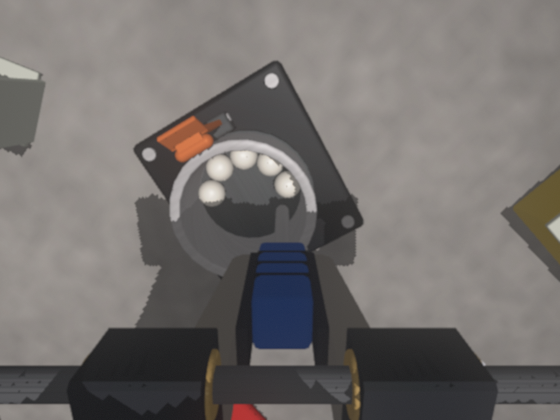

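Beads now cover the arc (211,193) to (288,185): the whole train moved by about 60° more. Lift out and return to the rack.

```bash
python3 -m pendant '[[[-0.3,-0.5,0],[0,0,0],10],[[0,0,-3],[0,0,0],10],[[0,0,-3.5],[0,0,0],10],[[0,0,-3.5],[0,0,0],10],[[0,0,-2.3],[0,0,0],10],[[0,0,0],[0,0,0],10],[[0,0,0],[0,0,0],10]]'
python3 go.py .4824 .189 .257 41.35
```

```text
time_s: 10.0
tool_pos: [0.5582, -0.0287, 0.2567]
orientation: [0.936, 0.353, 0.001, 0.001]
ft_force: [0.1, -0.2, -2.5]
gripper_width: 0.259
t 10.0 at [ 0.5582 -0.0287  0.2567] yaw 41.36 tilt [ 0.0024 -0.001  -1.    ] w 0.259 F [ 0.1 -0.2 -2.5]
shift cm [  8.69 -21.35  -0.07] turn z 0.0002
```

```bash
python3 -m pendant '[[[1.4,-3.5,0],[0,0,0],10],[[1.4,-3.5,0],[0,0,0],10],[[1.4,-3.5,0],[0,0,0],10],[[1.4,-3.5,0],[0,0,0],10],[[1.4,-3.5,0],[0,0,0],10],[[1.4,-3.5,0],[0,0,0],10],[[0.2,-0.3,0],[0,0,0],10],[[0,0,0],[0,0,0],10],[[0,0,0],[0,0,0],10]]'
python3 go.py .4824 .189 .257 41.35
python3 - <<'E'
from station import *
from h import *
s=sense();c=capture('wrist');cv2.imwrite('pics/w6.png',c['pixels'][:,:,::-1]);np.savez('w6.npz',**c,tool_pos=s['tool_pos'],orientation=s['orientation'])
c=capture('scene');crop(c,200,120,460,290,3,'pics/s6.png');np.savez('s6.npz',**c)
E
```

```text
time_s: 10.75
tool_pos: [0.4813, 0.187, 0.2541]
orientation: [0.936, 0.353, -0.001, 0.0]
ft_force: [0.2, 0.3, -1.1]
gripper_width: 0.257
t 10.75 at [0.4813 0.187  0.2541] yaw 41.38 tilt [-0.0024 -0.0015 -1.    ] w 0.257 F [ 0.2  0.3 -1.1]
shift cm [ 0.22 -0.08 -0.29] turn z 0.0005
```

View pics/w6.png

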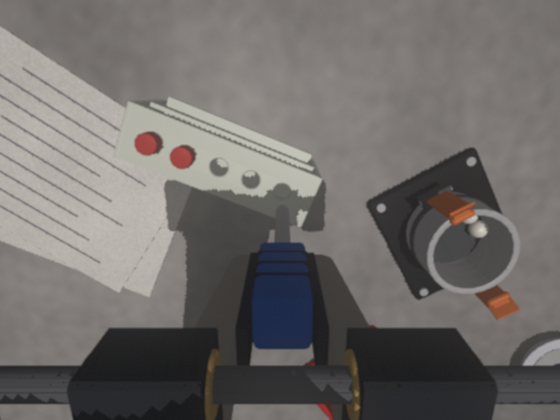

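View pics/s6.png

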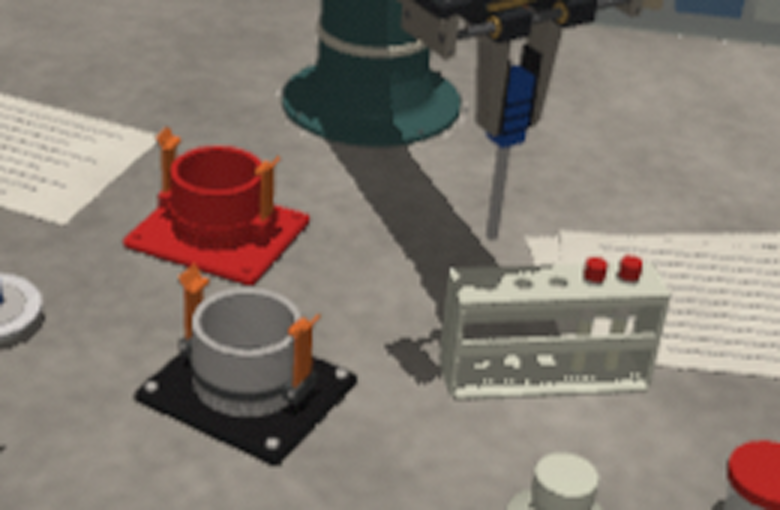

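```bash
python3 - <<'E'
from h import *
c=dict(np.load('w6.npz'));M=R.from_quat(c['orientation']).as_matrix()
for d in (.03,.08,.1085): print('shaft exp',d,proj(c,c['tool_pos']+M@[0,0,d],c).round(1))
print('hole',proj(c,[.4824,.1888,.102],c).round(1))
crop(c,220,140,350,260,6,'pics/w6c.png')
E
```

```text
shaft exp 0.03 [281.8 247.9]
shaft exp 0.08 [281.8 220.1]
shaft exp 0.1085 [281.8 208.4]
hole [281.2 191.5]
```

View pics/w6c.png

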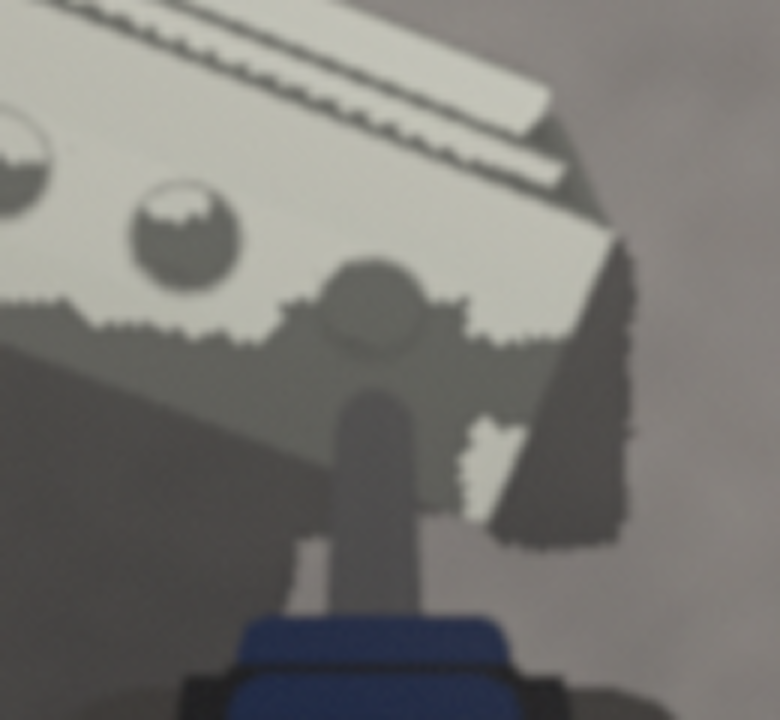

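The hole at (282.2,191.3) is within 1 px of prediction, and the shaft end is where an untilted rod would be. Correct laterally, then lower.

```bash
python3 -m pendant '[[[0.2,-0.1,0],[0,0,0],10],[[0,0,0],[0,0,0],10],[[0,0,2.5],[0,0,0],10],[[0,0,1.5],[0,0,0],10],[[0,0,0],[0,0,0],10],[[0,0,0],[0,0,0],10]]'
python3 go.py .4824 .189 .117 41.35
```

```text
time_s: 11.35
tool_pos: [0.4828, 0.1893, 0.2152]
orientation: [0.936, 0.353, -0.001, -0.0]
ft_force: [0.3, -0.1, -1.6]
gripper_width: 0.261
t 11.35 at [0.4828 0.1893 0.2152] yaw 41.3 tilt [-1.5e-03 -3.0e-04 -1.0e+00] w 0.261 F [ 0.3 -0.1 -1.6]
shift cm [-0.04  0.01  9.82] turn z -0.0008
```

```bash
python3 -m pendant '[[[-0.05,0,2],[0,0,0],10],[[0,0,2],[0,0,0],10],[[0,0,2],[0,0,0],10],[[0,0,2],[0,0,0],10],[[0,0,1.3],[0,0,0],10],[[0,0,0.5],[0,0,0],10],[[0,0,0],[0,0,0],10],[[0,0,0],[0,0,0],10]]'
python3 go.py .4824 .189 .1165 41.35
```

```text
time_s: 12.02
tool_pos: [0.4834, 0.19, 0.1186]
orientation: [0.936, 0.353, 0.001, -0.0]
ft_force: [-0.3, 0.5, -1.3]
gripper_width: 0.261
t 12.02 at [0.4834 0.19   0.1186] yaw 41.34 tilt [ 1.5e-03  6.0e-04 -1.0e+00] w 0.261 F [-0.3  0.5 -1.3]
shift cm [-0.14  0.01  0.21] turn z -0.0002
```

```bash
python3 -m pendant '[[[-0.1,0,0.2],[0,0,0],10],[[0,0,0],[0,0,0],10],[[0,0,0],[0,0,0],60],[[0,0,0],[0,0,0],60],[[0,0,0],[0,0,0],60],[[0,0,0],[0,0,0],60],[[0,0,0],[0,0,0],60],[[0,0,0],[0,0,0],60],[[0,0,0],[0,0,0],60],[[0,0,0],[0,0,0],60]]'
python3 go.py .4824 .189 .30 41.35
```

```text
time_s: 12.85
tool_pos: [0.4817, 0.1889, 0.1155]
orientation: [0.936, 0.353, -0.0, -0.0]
ft_force: [-0.4, -0.9, -0.1]
gripper_width: 0.601
t 12.85 at [0.4817 0.1889 0.1155] yaw 41.35 tilt [-1.e-04 -0.e+00 -1.e+00] w 0.601 F [-0.4 -0.9 -0.1]
shift cm [  0.05   0.04 -18.45] turn z 0.0
```

```bash
python3 -m pendant '[[[0,0,-2],[0,0,0],60],[[0,0,-3.5],[0,0,0],60],[[0,0,-3.5],[0,0,0],60],[[0,0,-3.5],[0,0,0],60],[[0,0,-3.5],[0,0,0],60],[[0,0,-2.5],[0,0,0],60],[[0,0,0],[0,0,0],60],[[0,0,0],[0,0,0],60]]'
python3 - <<'E'
from station import *
from h import *
s=sense();c=capture('wrist');cv2.imwrite('pics/w7.png',c['pixels'][:,:,::-1])
W=cloud(c,s).reshape(-1,3)
m=(np.hypot(W[:,0]-.482,W[:,1]-.189)<.035)&(W[:,2]>.155)&(W[:,2]<.175);P=W[m];print('rodtop',m.sum(),P.mean(0),P[:,2].max(),cv2.minAreaRect(P[:,:2].astype(np.float32)))
E
python3 go.py .5248 -.261 .22 41.35
```

```text
time_s: 13.52
tool_pos: [0.4823, 0.1892, 0.3018]
orientation: [0.936, 0.353, 0.001, 0.0]
ft_force: [-0.3, -0.8, -0.5]
gripper_width: 0.599
rodtop 733 [0.48281617 0.18981634 0.16116065] 0.16367376528155314 ((0.4823930859565735, 0.1892944574356079), (0.023504048585891724, 0.02379138022661209), 41.15271759033203)
t 13.57 at [0.4816 0.1887 0.3003] yaw 41.34 tilt [ 2.e-04 -5.e-04 -1.e+00] w 0.601 F [ 0.   0.5 -1. ]
shift cm [-26.46  36.61   8.06] turn z -0.0002
```

View pics/w7.png

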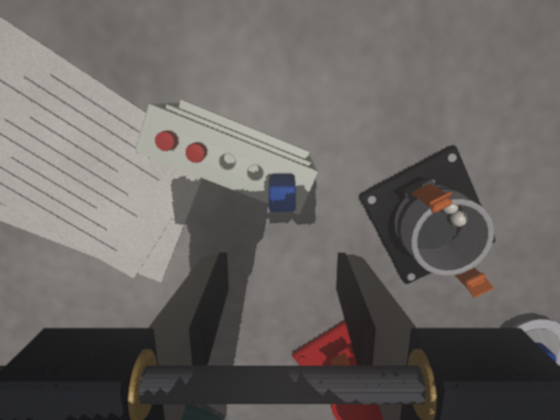

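The rod hangs upright in its hole: top at z = 0.161, within 1 mm of its original place. On to the lid.

```bash
python3 -m pendant '[[[-2.2,3,0],[0,0,0],70],[[-2.2,3,0],[0,0,0],70],[[-2.2,3,0],[0,0,0],70],[[-2.2,3,0],[0,0,0],70],[[-2.2,3,0],[0,0,0],70],[[-2.2,3,0],[0,0,0],70],[[-2.2,3,0],[0,0,0],70],[[-2.2,3,0],[0,0,0],70],[[-2.2,3,0],[0,0,0],70],[[-2.2,3,0],[0,0,0],70],[[-2.2,3,0],[0,0,0],70],[[-2.2,3,0],[0,0,0],70]]'
python3 -m pendant '[[[0,0,3],[0,0,0],70],[[0,0,3],[0,0,0],70],[[0,0,0],[0,0,0],70],[[0,0,0],[0,0,0],70]]'
cat > lid.py <<'E'
from station import *
from h import *
import sys
s=sense();c=capture('wrist');n=sys.argv[1];cv2.imwrite(f'pics/{n}.png',c['pixels'][:,:,::-1]);np.savez(n+'.npz',**c,tool_pos=s['tool_pos'],orientation=s['orientation'])
W=cloud(c,s).reshape(-1,3);d=np.hypot(W[:,0]-.525,W[:,1]+.261)
for a,b,e in((.016,.024,'flange'),(.042,.05,'knob')):
    m=(d<.06)&(W[:,2]>a)&(W[:,2]<b);P=W[m];print(e,m.sum(),P.mean(0),cv2.minEnclosingCircle(P[:,:2].astype(np.float32)))
E
python3 lid.py w8; python3 go.py .5248 -.261 .0225
```

```text
time_s: 14.57
tool_pos: [0.5203, -0.2573, 0.2984]
orientation: [0.936, 0.353, -0.001, -0.001]
ft_force: [1.1, 0.7, 0.2]
gripper_width: 0.699
time_s: 14.9
tool_pos: [0.5198, -0.2548, 0.238]
orientation: [0.935, 0.353, -0.002, -0.002]
ft_force: [1.0, 0.0, 0.6]
gripper_width: 0.697
flange 6012 [ 0.52682864 -0.25976684  0.02003066] ((0.5251224637031555, -0.26112961769104004), 0.05018314719200134)
knob 564 [ 0.52597785 -0.26065353  0.0454807 ] ((0.525380551815033, -0.26113662123680115), 0.01402225624769926)
t 14.95 at [ 0.5213 -0.2551  0.2401] yaw 41.41 tilt [-0.0017  0.0013 -1.    ] w 0.701 F [1.1 0.3 0.2]
shift cm [-0.12  0.72 21.76]
```

View pics/w8.png

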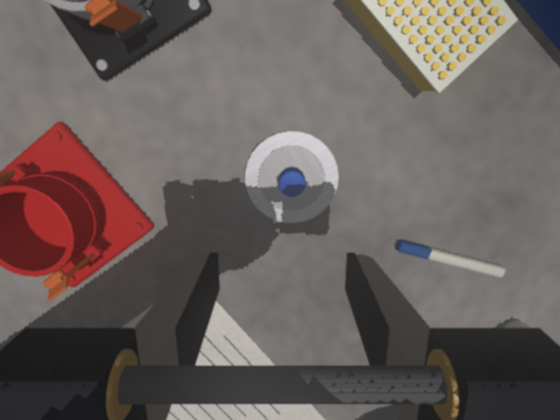

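The lid knob at (292,181) measures (0.5252, -0.2611), agreeing with the top view. Descend over it.

```bash
python3 -m pendant '[[[-0.1,0.75,0],[0,0,0],70],[[0,0,3.5],[0,0,0],70],[[0,0,3.5],[0,0,0],70],[[0,0,3.5],[0,0,0],70],[[0,0,3.5],[0,0,0],70],[[0,0,2.5],[0,0,0],70],[[0,0,0],[0,0,0],70],[[0,0,0],[0,0,0],70],[[0,0,0],[0,0,0],70]]'
python3 go.py .5252 -.2611 .0215
```

```text
time_s: 15.7
tool_pos: [0.5277, -0.2627, 0.078]
orientation: [0.936, 0.353, 0.001, 0.001]
ft_force: [0.4, 0.2, 1.6]
gripper_width: 0.704
t 15.7 at [ 0.5277 -0.2627  0.078 ] yaw 41.37 tilt [ 0.0037 -0.0018 -1.    ] w 0.704 F [0.4 0.2 1.6]
shift cm [-0.1  -0.31  5.65]
```

```bash
python3 -m pendant '[[[0,-0.2,2.5],[0,0,0],70],[[0,0,1.5],[0,0,0],70],[[0,0,0.8],[0,0,0],70],[[0,0,0.3],[0,0,0],70],[[0,0,0],[0,0,0],70],[[0,0,0],[0,0,0],70],[[0,0,0],[0,0,0],70]]'
python3 go.py .5252 -.2611 .0215
```

```text
time_s: 16.28
tool_pos: [0.5253, -0.261, 0.026]
orientation: [0.936, 0.353, 0.001, 0.001]
ft_force: [-0.2, -0.7, 0.4]
gripper_width: 0.7
t 16.28 at [ 0.5253 -0.261   0.026 ] yaw 41.35 tilt [ 0.0021 -0.0011 -1.    ] w 0.7 F [-0.2 -0.7  0.4]
shift cm [-0.02 -0.    0.45]
```

```bash
python3 -m pendant '[[[0,0,0.4],[0,0,0],70],[[0,0,0],[0,0,0],70],[[0,0,0],[0,0,0],10],[[0,0,0],[0,0,0],10],[[0,0,0],[0,0,0],10],[[0,0,0],[0,0,0],10],[[0,0,0],[0,0,0],10],[[0,0,0],[0,0,0],10],[[0,0,0],[0,0,0],10],[[0,0,0],[0,0,0],10],[[0,0,0],[0,0,0],10]]'
python3 go.py .5252 -.2611 .0215
```

```text
time_s: 17.2
tool_pos: [0.5245, -0.2607, 0.0206]
orientation: [0.936, 0.353, 0.0, 0.0]
ft_force: [0.3, -0.3, -0.2]
gripper_width: 0.301
t 17.2 at [ 0.5245 -0.2607  0.0206] yaw 41.35 tilt [ 4.e-04 -2.e-04 -1.e+00] w 0.301 F [ 0.3 -0.3 -0.2]
shift cm [ 0.03  0.08 -0.09]
```

Gripped at 27.7 mm, matching the 28 mm knob. Lift and check the lid hangs level.

```bash
python3 -m pendant '[[[0,0,-2],[0,0,0],10],[[0,0,-3.5],[0,0,0],10],[[0,0,-3.5],[0,0,0],10],[[0,0,-3.5],[0,0,0],10],[[0,0,-2.5],[0,0,0],10],[[0,0,0],[0,0,0],10],[[0,0,0],[0,0,0],10]]'
python3 go.py .5583 -.002 .172
```

```text
time_s: 17.78
tool_pos: [0.5246, -0.2607, 0.1715]
orientation: [0.936, 0.353, 0.001, 0.001]
ft_force: [-0.3, -0.2, -2.4]
gripper_width: 0.297
t 17.78 at [ 0.5246 -0.2607  0.1715] yaw 41.34 tilt [ 0.0017 -0.0013 -1.    ] w 0.297 F [-0.3 -0.2 -2.4]
shift cm [ 19.62 -17.19  -0.07]
```

```bash
python3 -m pendant '[[[2.8,-2.4,0],[0,0,0],10],[[2.8,-2.4,0],[0,0,0],10],[[2.8,-2.4,0],[0,0,0],10],[[2.8,-2.4,0],[0,0,0],10],[[2.8,-2.4,0],[0,0,0],10],[[2.8,-2.4,0],[0,0,0],10],[[2.0,-2.2,0],[0,0,0],10],[[0,0,0],[0,0,0],10],[[0,0,0],[0,0,0],10],[[0,0,0],[0,0,0],10]]'
python3 go.py .5583 -.002 .172
python3 - <<'E'
from station import *
from h import *
s=sense();c=capture('wrist');cv2.imwrite('pics/w9.png',c['pixels'][:,:,::-1]);np.savez('w9.npz',**c,tool_pos=s['tool_pos'],orientation=s['orientation'])
c=capture('scene');crop(c,200,140,400,290,4,'pics/s9.png');np.savez('s9.npz',**c)
E
```

```text
time_s: 18.62
tool_pos: [0.5545, -0.0125, 0.1687]
orientation: [0.936, 0.353, -0.002, -0.0]
ft_force: [-1.0, 0.4, -1.8]
gripper_width: 0.296
t 18.62 at [ 0.5545 -0.0125  0.1687] yaw 41.35 tilt [-3.5e-03 -5.0e-04 -1.0e+00] w 0.296 F [-1.   0.4 -1.8]
shift cm [ 0.97 -0.54 -0.33]
```

View pics/w9.png

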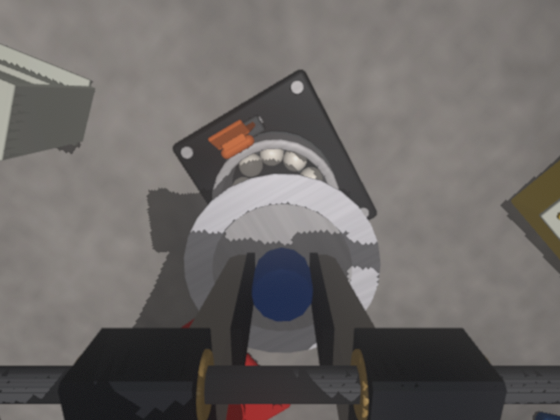

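View pics/s9.png

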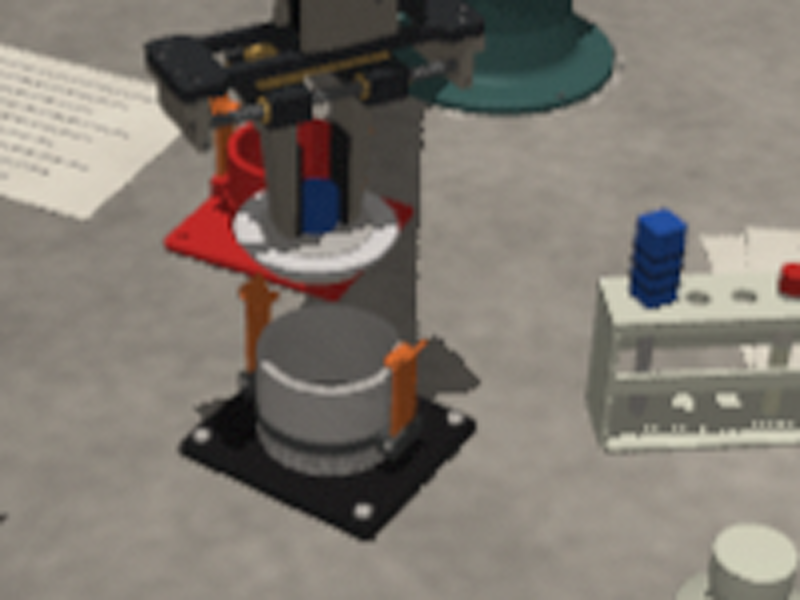

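The lid hangs about level over the jar, and the rod is seated. Measure the lid in the hand (level and offset).

```bash
python3 - <<'E'
from h import *
c=dict(np.load('w9.npz'));W=cloud(c,c).reshape(-1,3);T=c['tool_pos']
L=(W-T)@R.from_quat(c['orientation']).as_matrix() # tool frame
m=(np.hypot(L[:,0],L[:,1])<.06)&(np.hypot(L[:,0],L[:,1])>.02)&(abs(L[:,2])<.008)
P=L[m];A=np.c_[P[:,:2],np.ones(len(P))];x=np.linalg.lstsq(A,P[:,2],rcond=None)[0];print(m.sum(),'plane',x)
print('tool xy circle',cv2.minEnclosingCircle(P[:,:2].astype(np.float32)))
E
python3 jar.py w9.npz|head -2; python3 go.py .5583 -.002 .13
```

```text
16517 plane [0.00217445 0.00015827 0.00053887]
tool xy circle ((4.529190482571721e-05, 0.00020021360251121223), 0.050533849745988846)
rim 1547 [ 0.55890875 -0.00203899] 0.042990211179001925 ((0.5639834403991699, 0.003460572101175785), 0.04585513100028038) 0.07949334956178476
clip 974 [0.57717434 0.0498191  0.09958164]
t 18.72 at [ 0.5551 -0.0135  0.1694] yaw 41.21 tilt [-2.1e-03 -6.0e-04 -1.0e+00] w 0.295 F [-0.3  0.1 -1.8]
shift cm [ 1.01 -0.65  3.94] jar.py:10: RuntimeWarning: Mean of empty slice.
  for k in (a,~a): print('clip',k.sum(),P[k].mean(0))
  ret = um.true_divide(
```

```bash
python3 -m pendant '[[[1.0,-0.6,0],[0,0,0],10],[[0,0,1.5],[0,0,0],10],[[0,0,1.5],[0,0,0],10],[[0,0,0.8],[0,0,0],10],[[0,0,0],[0,0,0],10],[[0,0,0],[0,0,0],10],[[0,0,0],[0,0,0],10]]'
python3 go.py .5584 -.002 .106
```

```text
time_s: 19.3
tool_pos: [0.5599, -0.0006, 0.1332]
orientation: [0.936, 0.353, 0.001, 0.0]
ft_force: [-0.0, -0.6, -1.8]
gripper_width: 0.295
t 19.3 at [ 0.5599 -0.0006  0.1332] yaw 41.33 tilt [ 1.e-03  1.e-04 -1.e+00] w 0.295 F [-0.  -0.6 -1.8]
shift cm [-0.21  0.01  2.72]
```

```bash
python3 -m pendant '[[[-0.1,0,0.5],[0,0,0],10],[[0,0,0.5],[0,0,0],10],[[0,0,0],[0,0,0],10],[[0,0,0],[0,0,0],10],[[0,0,0],[0,0,0],10],[[0,0,0],[0,0,0],10]]'
python3 go.py .5584 -.002 .106;python3 -m pendant '[[[0,0,0],[0,0,0],10],[[0,0,0],[0,0,0],10]]';python3 go.py .5584 -.002 .106
python3 - <<'E'
from station import *
from h import *
c=capture('scene');crop(c,220,180,350,280,6,'pics/s10.png')
E
```

```text
time_s: 19.8
tool_pos: [0.5587, -0.0012, 0.1227]
orientation: [0.936, 0.353, 0.0, 0.0]
ft_force: [-0.2, 0.6, -1.1]
gripper_width: 0.297
t 19.8 at [ 0.5587 -0.0012  0.1227] yaw 41.35 tilt [ 3.e-04 -0.e+00 -1.e+00] w 0.297 F [-0.2  0.6 -1.1]
shift cm [-0.07  0.04  1.67] 
time_s: 19.97
tool_pos: [0.5587, -0.0012, 0.1227]
orientation: [0.936, 0.353, 0.0, 0.0]
ft_force: [0.1, -0.0, -1.5]
gripper_width: 0.296
t 19.97 at [ 0.5587 -0.0012  0.1227] yaw 41.35 tilt [ 3.e-04 -0.e+00 -1.e+00] w 0.296 F [ 0.1 -0.  -1.5]
shift cm [-0.07  0.04  1.67]
```

View pics/s10.png

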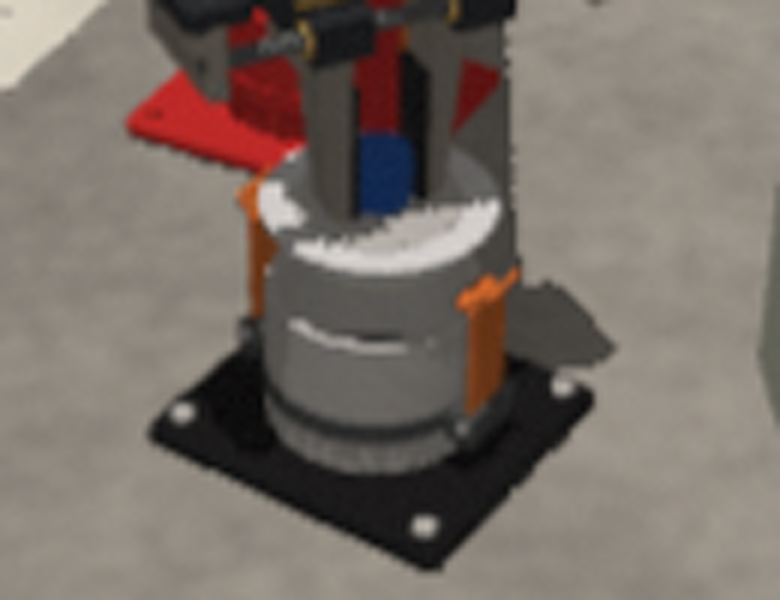

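The lid is centred above the mouth. Lower into the mouth to just above clip contact.

```bash
python3 -m pendant '[[[-0.06,0.04,0.4],[0,0,0],10],[[0,0,0.5],[0,0,0],10],[[0,0,0.5],[0,0,0],10],[[0,0,0.3],[0,0,0],10],[[0,0,0],[0,0,0],10],[[0,0,0],[0,0,0],10],[[0,0,0],[0,0,0],10]]'
python3 go.py .5584 -.002 .0905
```

```text
time_s: 20.6
tool_pos: [0.5584, -0.0019, 0.1055]
orientation: [0.936, 0.353, 0.0, -0.0]
ft_force: [0.6, -0.6, -2.6]
gripper_width: 0.298
t 20.6 at [ 0.5584 -0.0019  0.1055] yaw 41.35 tilt [-0.e+00  1.e-04 -1.e+00] w 0.298 F [ 0.6 -0.6 -2.6]
shift cm [-0.01  0.01  1.5 ]
```

```bash
python3 -m pendant '[[[0,0,0.2],[0,0,0],10],[[0,0,0.2],[0,0,0],10],[[0,0,0.2],[0,0,0],10],[[0,0,0],[0,0,0],10],[[0,0,0],[0,0,0],10]]'
python3 go.py .5584 -.002 .0905; python3 -m pendant '[[[0,0,0.2],[0,0,0],10],[[0,0,0.2],[0,0,0],10],[[0,0,0],[0,0,0],10],[[0,0,0],[0,0,0],10]]'
python3 go.py .5584 -.002 .0905
```

```text
time_s: 21.02
tool_pos: [0.5599, -0.0024, 0.1007]
orientation: [0.936, 0.353, 0.001, 0.001]
ft_force: [0.9, -2.8, 4.7]
gripper_width: 0.293
t 21.02 at [ 0.5599 -0.0024  0.1007] yaw 41.32 tilt [ 3.3e-03 -7.0e-04 -1.0e+00] w 0.293 F [ 0.9 -2.8  4.7]
shift cm [-0.08 -0.13  1.02] 
time_s: 21.35
tool_pos: [0.558, -0.0014, 0.095]
orientation: [0.936, 0.353, -0.0, -0.0]
ft_force: [0.9, 1.6, -3.2]
gripper_width: 0.297
t 21.35 at [ 0.558  -0.0014  0.095 ] yaw 41.36 tilt [-6.e-04  8.e-04 -1.e+00] w 0.297 F [ 0.9  1.6 -3.2]
shift cm [-0.01  0.07  0.45]
```

```bash
python3 -m pendant '[[[0,0,0.2],[0,0,0],10],[[0,0,0.2],[0,0,0],10],[[0,0,0],[0,0,0],10],[[0,0,0],[0,0,0],10]]'
python3 go.py .5584 -.002 .0905;  python3 -m pendant '[[[0,0,0.1],[0,0,0],10],[[0,0,0.1],[0,0,0],10],[[0,0,0],[0,0,0],10],[[0,0,0],[0,0,0],10]]'
python3 go.py .5584 -.002 .0905
```

```text
time_s: 21.68
tool_pos: [0.5579, -0.0019, 0.0911]
orientation: [0.936, 0.353, -0.001, -0.0]
ft_force: [0.9, -0.1, -3.1]
gripper_width: 0.295
t 21.68 at [ 0.5579 -0.0019  0.0911] yaw 41.36 tilt [-1.2e-03  1.0e-04 -1.0e+00] w 0.295 F [ 0.9 -0.1 -3.1]
shift cm [0.03 0.04 0.06] 
time_s: 22.02
tool_pos: [0.5581, -0.0019, 0.0906]
orientation: [0.936, 0.353, -0.0, 0.0]
ft_force: [-3.6, 0.2, 7.0]
gripper_width: 0.295
t 22.02 at [ 0.5581 -0.0019  0.0906] yaw 41.36 tilt [-4.e-04 -6.e-04 -1.e+00] w 0.295 F [-3.6  0.2  7. ]
shift cm [0.01 0.03 0.01]
```

```bash
python3 -m pendant '[[[0,0,0.1],[0,0,0],10],[[0,0,0],[0,0,0],10],[[0,0,0],[0,0,0],10],[[0,0,0],[0,0,0],10],[[0,0,0],[0,0,0],10]]'
python3 go.py .5584 -.002 .0905
python3 - <<'E'
from station import *
from h import *
s=sense();c=capture('wrist');cv2.imwrite('pics/w11.png',c['pixels'][:,:,::-1])
W=cloud(c,s);g=c['pixels'].astype(int);T=s['tool_pos'];w=W.reshape(-1,3)
r=np.hypot(w[:,0]-T[0],w[:,1]-T[1]);m=(r>.025)&(r<.044)&(w[:,2]>.08)&(w[:,2]<.1)
P=w[m];A=np.c_[P[:,:2]-np.array(T[:2]),np.ones(len(P))];print('flange plane',np.linalg.lstsq(A,P[:,2],rcond=None)[0])
c=capture('scene');crop(c,220,180,350,280,6,'pics/s11.png')
c=capture('top');crop(c,200,160,340,280,5,'pics/t11.png')
E
```

```text
time_s: 22.43
tool_pos: [0.5582, -0.0019, 0.0905]
orientation: [0.936, 0.353, -0.0, 0.0]
ft_force: [-5.4, 0.1, 14.2]
gripper_width: 0.297
t 22.43 at [ 0.5582 -0.0019  0.0905] yaw 41.35 tilt [-3.0e-04 -1.1e-03 -1.0e+00] w 0.297 F [-5.4  0.1 14.2]
shift cm [ 0.01  0.03 -0.  ] 
flange plane [-0.00166871 -0.00088242  0.09009202]
```

View pics/w11.png

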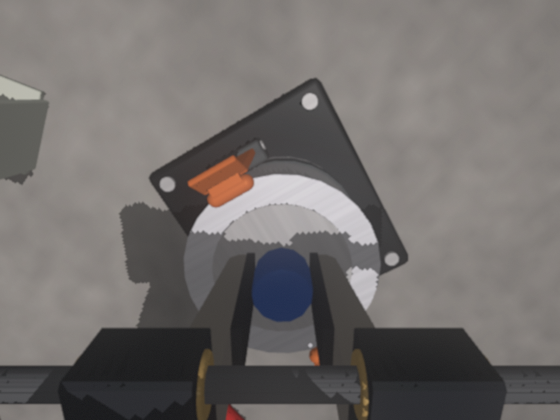

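View pics/s11.png

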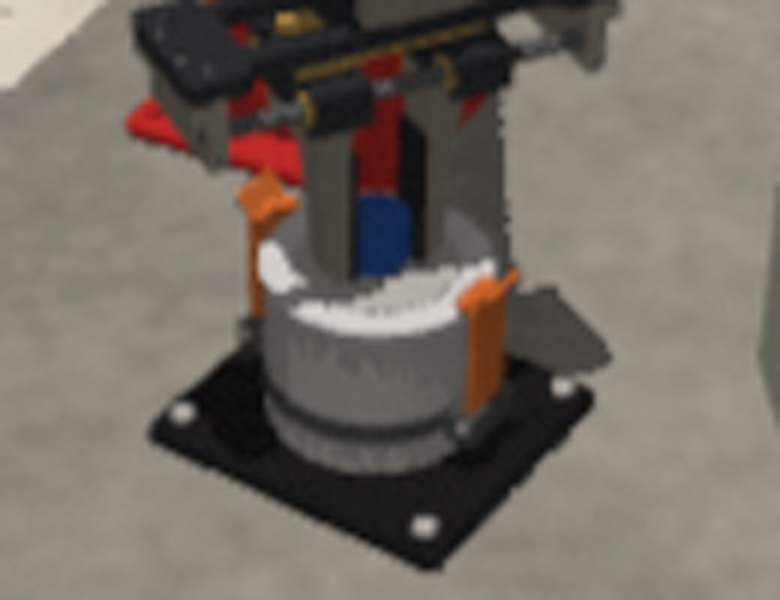

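The lid is home: flange top measured at z = 0.0901, tilt under 0.002 rad. Both orange noses overlap the flange: wrist (230,190), scene crop (270,195) and (490,285). The force is steady at about 14 N. One last hold and check, then hand in.

```bash
python3 -m pendant '[[[0,0,0],[0,0,0],10],[[0,0,0],[0,0,0],10],[[0,0,0],[0,0,0],10]]'
python3 - <<'E'
from station import *
from h import *
c=capture('scene');cv2.imwrite('pics/s12.png',c['pixels'][:,:,::-1])
s=sense();print(s['tool_pos'],s['ft_force'],s['gripper_width'])
E
```

```text
time_s: 22.83
tool_pos: [0.5582, -0.0019, 0.0905]
orientation: [0.936, 0.353, -0.0, 0.0]
ft_force: [-6.3, -0.6, 13.8]
gripper_width: 0.301
[ 0.55812709 -0.00184799  0.09049923] [-6.3534201  -0.44885759 14.93761352] 0.29989217694034886
```

View pics/s12.png

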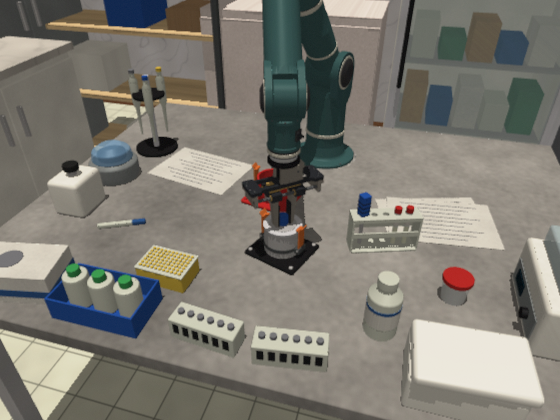

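The rod is in the rack (364,205), the bystanders stand where they were, and the lid is under the clips at (283,235).

```bash
python3 -c "
from station import *
print(sign_off())"
```

```text
the job is handed in; nothing more can be done
None
```

I stirred the beads, put the rod back, snapped the lid on and handed the job in at about 23 s of the 70 s allowed. The arm is still holding the knob and pressing down; no verdict was reported.

- **Stirring:** I swept the rod about 300° round the jar's wall. The five beads moved ahead of it as one train and ended on the opposite side. I worked out how far each one moved from the train's order, because single beads can't be told apart in the pictures.
- **Rod:** It hangs in its own hole, let go. The handle's top is 161 mm above the bench and within 1 mm of where it started.
- **Lid:** It is home on the rim. The flange's top measured 90.1 mm (90 mm expected), and its tilt is under 0.002 rad. It sits within about 1 mm of the jar's centre.
- **Clips:** Both noses lie over the flange in the last pictures. I judged them closed by eye and did not measure their angles.
- **Press:** The downward force held at about 14–15 N, with the grip at 27.6 mm on the 28 mm knob. There is also a steady sideways force of about 6 N, which I left alone.
- **Beads and bystanders:** All five beads were in view in the jar after the last sweep. I couldn't see them once the lid was on. The last scene picture shows the bystanders where they stood.

The scene camera read about 4 mm off in x compared with the top and wrist cameras. Those two agreed with each other, so I used them for positions.

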